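# Start a tuning fork recording in the right order

### The job

Start a recording of the tuning fork using the fingertips only: first press the raised end of the rocker on the drive unit all the way over so that the drive is on, then press the square key on the recorder fully down so that it stays in, and last press the round button on the loose hand box fully down and let it spring back. Do not press the recorder's long bar key, do not pick up or push the hand box along, and leave the other things on the slate where they are.

Things in the scene. Friction and masses are not known exactly. Their poses are not given: they have to be found in the camera images.
- driver: Drive unit: grey box fixed to the slate, 130 (x) by 90 (y) by 45 mm high, with a black dished paddle rocker, 68 mm long along the box's x and 34 mm wide, on a low aluminium plate. Origin: centre of the underside. Two brass terminals on the -x face.
- rocker_end (a point): The place to press on the rocker: on the upper face of its raised end, 24 mm from the pivot towards the box's +x, 34 mm wide. It moves with the rocker: about 71 mm above the slate when off, 63 mm when fully on (8 mm down).
- rocker (a joint): Rocker angle (rad): about 0 is off (the +x end raised), 0.34 is fully on (+x end down). It has no spring: it turns with about 3 N pressed on the point and stays where it is left.
- recorder: Recorder: grey box fixed to the slate, 100 (x) by 160 (y) by 40 mm high with a 4 mm aluminium plate on top, carrying two black keys 80 mm apart along its y: a square one on the +y half and a long bar on the -y half. Origin: centre of the underside. (The tuning fork, 225 mm high, stands fixed in its brass bayonet socket well beyond the work, 0.84 m or more ahead of the robot; nothing is to be done there.)
- square_top (a point): Centre of the top of the square key (26 by 26 mm), 56 mm above the slate when up, 12 mm proud of the plate. Moves with the key.
- square (a joint): Travel of the square key (m): 0 up, 0.006 fully down. It has no return spring: it goes down with about 3 N and stays where it is left.
- bar_top (a point): Centre of the top of the long bar key (56 mm along the box's x by 16 mm), 56 mm above the slate. Not to be pressed.
- bar (a joint): Travel of the bar key (m): 0 up, 0.006 down; springs back. Not to be pressed.
- handbox: Hand box: loose grey box, 80 (x) by 65 (y) by 35 mm high, about 0.5 kg, with one round black button in the middle of its top, in a 5 mm high aluminium collar of 48 mm diameter. Origin: centre of the underside. It stays standing on the slate.
- round_top (a point): Centre of the top of the round button (32 mm diameter), 52 mm above the slate when up, 12 mm proud of the collar. Moves with the button.
- round (a joint): Travel of the round button (m): 0 up, 0.006 fully down. Spring: about 2 N to start, 5 N fully down; it springs back when let go.
- stem: Spare turned beech holder stem with two brass pins, loose, upright, 36 mm in diameter (50 mm over the pins), 70 mm high. Origin: centre of the underside. Bystander.
- bulb: Green glass Helmholtz resonator bulb, loose, upright, 80 mm in diameter, 92 mm high. Origin: centre of the underside. Bystander.
- cap: Cork-lined brass cap, loose, open side up, 52 mm in diameter, 24 mm high. Origin: centre of the underside. Bystander.
- mallet: Rubber mallet, loose, lying: head 40 by 65 by 38 mm, ash handle along its own +x to a ball end 194 mm from the head's centre. Origin: under the head's centre. Bystander.
Things that resemble listed ones, but are neither listed nor needed, are in the scene too. Leave any red look-alike of the handbox alone.

How it is judged:
On the way, in this order (a step that is already met when the one before it is completed fails the run):
1. the rocker is pressed over to on with the fingers (value of joint rocker above 0.27 rad and contact force between the fingers and driver above 0.3 N), for 0.02 s.
2. the square key is pressed fully down with the fingers (value of joint square above 0.0045 m and contact force between the fingers and recorder above 0.3 N), for 0.02 s.
3. the round button is pressed fully down with the fingers (value of joint round above 0.0045 m and contact force between the fingers and handbox above 0.3 N), for 0.05 s.
At the end, for the whole second after the job is handed in: The rocker is on (over 0.27 of 0.34 rad), the square key stays down (over 4.5 of 6 mm), the round button and the bar key are up (under 1.5 mm), the hand box stands level within 25 mm of where it was, and the stem, bulb, cap and mallet are within 20 mm of where they were, upright ones upright (value of joint rocker above 0.27 rad and value of joint square above 0.0045 m and value of joint each of round, bar below 0.0015 m and distance of handbox from where it was at the start of the episode below 0.025 m and angle between handbox's own z axis and vertical below 0.05 rad and linear speed of handbox below 0.02 m/s and distance of each of stem, bulb, cap, mallet from where it was at the start of the episode below 0.02 m and angle between each of stem, bulb, cap's own z axis and vertical below 0.15 rad); the robot touches nothing.
It fails at once if the square key is pressed before the rocker is on (value of joint square above 0.003 m and value of joint rocker below 0.25 rad).
It fails at once if the round button is pressed before the square key is down and the rocker on (value of joint round above 0.003 m and (value of joint square below 0.0042 m or value of joint rocker below 0.25 rad)).
It fails at once if the bar key is pressed (value of joint bar above 0.003 m).
It fails at once if the hand box is lifted, tipped or pushed along (height (world z) of handbox above 0.01 m or angle between handbox's own z axis and vertical above 0.15 rad or distance of handbox from where it was at the start of the episode above 0.025 m).
It fails at once if a bystander is moved, lifted or knocked over (distance of any of stem, bulb, cap, mallet from where it was at the start of the episode above 0.02 m or angle between any of stem, bulb, cap's own z axis and vertical above 0.3 rad).
It also fails if it takes over 48 s, if anything falls off the work surface, if the arm or the gripper's body presses on something with over 40 N, if the wrist force passes 120 N, or if a joint passes its speed limit or range.

### The arm

A 6-joint arm with a two-finger parallel gripper is mounted at the origin on the work surface. World frame = base frame: x ahead of the robot, y to its left, z up, the work surface at z = 0. Lengths are in m, angles in rad, forces in N, time in s.
With the tool pointing down it reaches from about 0.25 to 0.775 m from the base axis. Payload 4 kg.
Tool frame: the origin (TCP) lies where the fingers leave the gripper's body, on its centre line; the fingertips stand 97 mm ahead of it and the grasp point (between the pads) lies 78 mm ahead of it; z points along the fingers, x is the direction in which the jaws open and shut, and the axes are right-handed (so a half turn about z gives the same grasp; the last joint's range is limited). The gripper opens to 94 mm and grips with 3 to 60 N. Pads are 16 mm wide; open, the fingers measure 119 mm over their backs; the gripper's body (75 mm by 177 mm) begins 78 mm behind the grasp point.
Start: joints at [-1.424, 0.087, 1.371, -0, 1.684, -0.103], TCP at [0.136, -0.533, 0.303] pointing down, gripper open.
Joint ranges: [-3.1, 3.1], [-0.76, 2.03], [0.27, 2.55], [-1.08, 4.22], [0.17, 2.65], [-2.57, 2.57]. Speed limits (rad/s): [2.79, 2.79, 3.14, 3.14, 3.14, 3.14].

### API

Orientations are given as [roll, pitch, yaw] about the fixed x, y, z axes, in that order (R = Rz(yaw) Ry(pitch) Rx(roll)).
In Python, from bench import * gives the robot as it stands.
- The arm moves only by the tool jog_arm, never from a script. Its argument "moves" is a list of rows, each a list of 7 numbers: the turn, a rotation vector about the world's x, y, z in rad, then the shift along the world's x, y, z in mm, then the finger opening in mm, from 0 to 94. In form: [[rx, ry, rz, tx, ty, tz, fingers], ...]. A call has 1 to 12 rows; each row shifts and turns the commanded pose from where the row before left it; what a row does not reach is not made up. A row lasts 1/8 s, in which the tool goes at most 62.5 mm and 10.7 degrees, less where a joint would pass 70% of its speed; a pose out of reach is approached as far as the arm can. A call is refused whole if a number of a shift passes 62.5 or a number of a turn 0.188, either way. A call with a gripper value outside its range is refused whole. The fingers move at their own pace and stop on an object; the grip force is fixed at half the most. Time passes only in rows, so rows that do not move let the fingers close. It gives the time, the measured TCP pose, the force and the opening at its end, in the units of the state.
- get_obs(): the state, without advancing time (a new reading comes with each control period).
- snapshot(name): name is "side" or "top"; returns the picture (420x560x3 uint8, red, green, blue); there is no depth.
- get_calibration(name): a dict with "camera_matrix" (3x3 intrinsics, pixels), "R" (3x3) and "t" (3): a world point X has camera coordinates R X + t. Camera axes: x right, y down, z forward; pixel columns grow to the right and rows downward; lengths in m; the calibration is good to about 2 mm. A picture is of the moment at which its call begins. get_calibration takes no time and is no camera call.
- close_job(): hands the job in, once; it reports no verdict.
Trained networks look in the newest picture that a camera, given by its name, has taken for a name from the list of things; names that differ only in an ending like _2 or _b are one class to them, and where a whole thing is asked for, a point or a joint stands for the part that bears it (a point fixed in the world has none). Each returns a list of dicts, best first, with "conf" (0 to 1); they miss things now and then, are a little off and sometimes report something else, mostly with a low value. They report only what shows in the picture. A call takes as long as a camera call. They do not tell look-alikes from the thing itself.
- look_for(label, camera): "bbox" ([left, top, right, bottom] in pixels, round what is visible of it).
The state is a dict: "time": time; "joint_positions": joint angles; "qvel": joint speeds; "joint_torque": joint torques, N m; "tool_pos": TCP position; "ee_rot": TCP orientation; "wrist_force": force on the tool from outside, world axes, zero at the start; "wrist_torque": the same for the moment, N m; "width": finger opening in m.
Only numpy, scipy, OpenCV 4.12 (cv2) and the standard library are available. Lean on these libraries where they do the work, as an engineer would, in place of code of your own. Each camera call takes 0.05 s, during which the arm holds its last target.

## Working session

There is one attempt and no reset: what is moved stays moved. The work goes in short steps, Python scripts to look and compute and a tool call to move; the robot and the scene stay as the last step left them, time stands still between calls to the robot, and variables do not carry over. Pictures are saved under pics/ and viewed, and the job is handed in when it is done.

Besides the shell and the picture viewer there is one more tool, called after "Call:" as name([rows], argument=value, ...), one row to a line, values as JSON. jog_arm: Moves the arm, as the interface text tells. Its arguments: {"type":"object","properties":{"moves":{"type":"array","items":{"type":"array","items":{"type":"number"}}}},"required":["moves"]}

```bash
mkdir -p pics; ls
python3 - <<'E'
from bench import *
import cv2
for n in ["top","side"]:
    im=snapshot(n); cv2.imwrite(f"pics/{n}0.png",im[:,:,::-1])
    c=get_calibration(n); print(n,c)
    for l in ["driver","rocker_end","recorder","square_top","bar_top","handbox","round_top","stem","bulb","cap","mallet"]:
        print(l,[( [round(v) for v in d["bbox"]],round(d["conf"],2)) for d in look_for(l,n)][:4])
print(get_obs())
E
```

```text
pics
top {'camera_matrix': array([[450.249223  ,   0.        , 279.93494894],
       [  0.        , 450.249223  , 214.0199369 ],
       [  0.        ,   0.        ,   1.        ]]), 'R': array([[-0.00731687, -0.9999523 ,  0.00646952],
       [-0.9845123 ,  0.00607031, -0.17521042],
       [ 0.17516279, -0.00765131, -0.98450975]]), 't': array([-0.01284498,  0.58487516,  0.93668767])}
driver [([232, 193, 294, 267], 0.68), ([128, 242, 141, 254], 0.23)]
rocker_end [([247, 211, 273, 248], 0.79)]
recorder [([116, 219, 193, 274], 0.94), ([126, 244, 142, 254], 0.47), ([281, 136, 311, 178], 0.24)]
square_top [([127, 239, 139, 256], 0.46)]
bar_top [([164, 230, 176, 256], 0.66), ([329, 124, 423, 178], 0.56)]
handbox [([368, 296, 420, 339], 0.8), ([368, 237, 404, 280], 0.74), ([248, 211, 277, 246], 0.34)]
round_top [([126, 244, 142, 256], 0.73), ([384, 251, 399, 263], 0.71)]
stem [([331, 121, 422, 178], 0.69), ([224, 149, 240, 166], 0.67)]
bulb [([280, 137, 312, 170], 0.65)]
cap [([150, 144, 178, 167], 0.81)]
mallet [([330, 123, 422, 179], 0.82), ([165, 229, 179, 256], 0.22)]
side {'camera_matri
[... 854 characters left out ...]
86, 247, 497, 324], 0.57)]
{'time': 1.2, 'joint_positions': array([-1.42410240e+00,  8.71802956e-02,  1.37073189e+00,  1.44969852e-06,
        1.68362839e+00, -1.03055629e-01]), 'qvel': array([-0.0005604 ,  0.0009847 ,  0.00116784, -0.00045639, -0.00070899,
       -0.00050001]), 'joint_torque': array([-1.57053892e-03, -3.40046132e+01, -3.02599812e+01,  7.17275636e-02,
        2.38347834e-02, -5.98535248e-07]), 'tool_pos': array([ 0.13595677, -0.53292097,  0.30270046]), 'ee_rot': array([ 3.14158873e+00, -5.19483356e-05, -1.32104660e+00]), 'wrist_force': array([ 0.2458398 ,  0.06558707, -1.32632325]), 'wrist_torque': array([-0.00769817,  0.00924912,  0.04568097]), 'width': 0.09373343494263985}
```

View pics/top0.png

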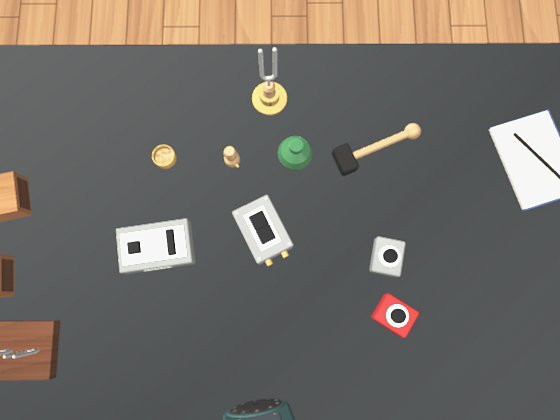

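View pics/side0.png

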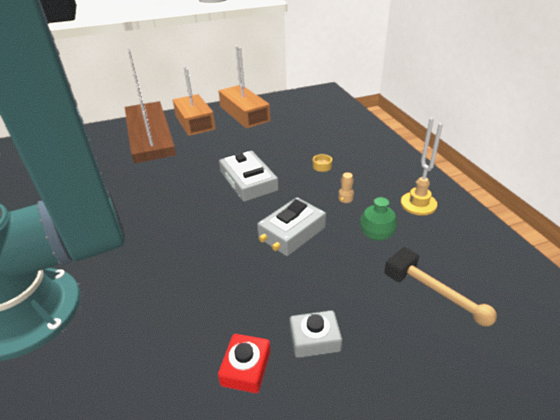

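Run:
```python
import cv2
t=cv2.imread("pics/top0.png")
cv2.imwrite("pics/t_z.png",cv2.resize(t[190:290,100:300],None,fx=4,fy=4,interpolation=cv2.INTER_CUBIC))
cv2.imwrite("pics/t_h.png",cv2.resize(t[225:350,340:460],None,fx=4,fy=4,interpolation=cv2.INTER_CUBIC))
s=cv2.imread("pics/side0.png")
cv2.imwrite("pics/s_z.png",cv2.resize(s[140:265,210:350],None,fx=4,fy=4,interpolation=cv2.INTER_CUBIC))
```

```text
(no output)
```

View pics/t_z.png

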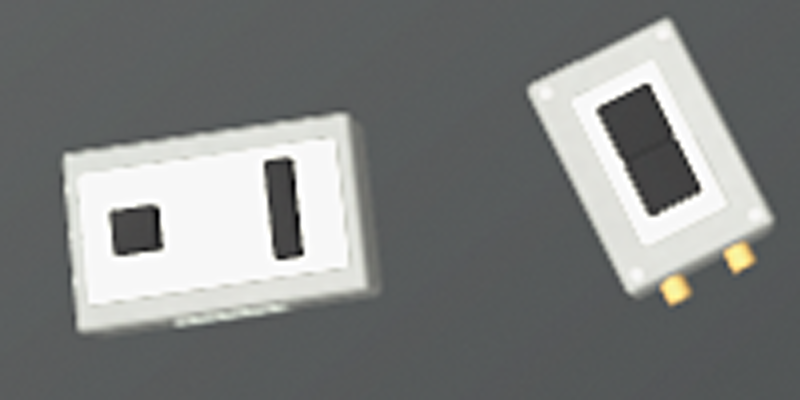

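View pics/t_h.png

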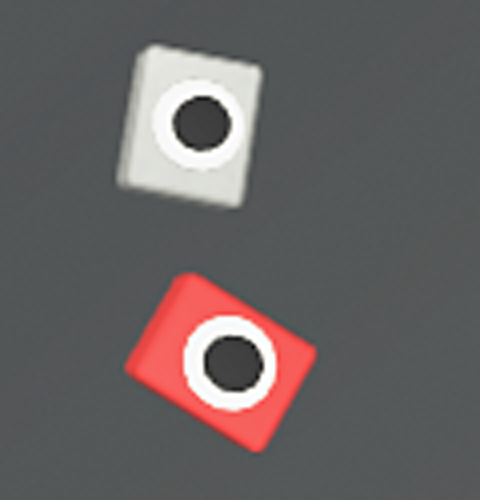

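View pics/s_z.png

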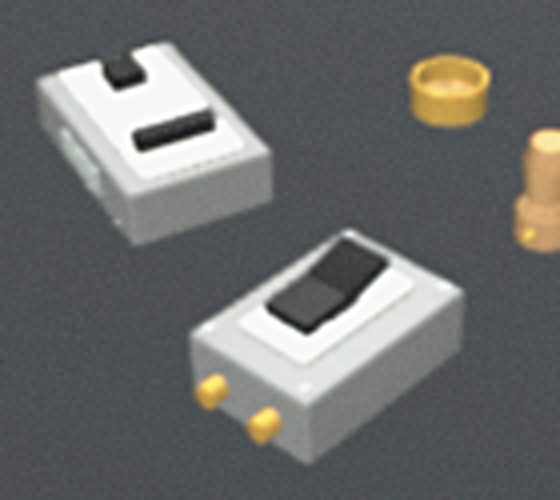

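```bash
cat > h.py <<'E'
from bench import *
import numpy as np, cv2
def bp(n,u,v,z):
    c=get_calibration(n);K,R,t=c["camera_matrix"],c["R"],np.array(c["t"])
    d=R.T@np.linalg.solve(K,[u,v,1]);o=-R.T@t
    return o+d*(z-o[2])/d[2]
def pr(n,X):
    c=get_calibration(n);p=c["camera_matrix"]@(c["R"]@np.array(X)+c["t"]);return p[:2]/p[2]
def tri(a,b):
    P=[get_calibration(n)["camera_matrix"]@np.c_[get_calibration(n)["R"],get_calibration(n)["t"]] for n in("top","side")]
    X=cv2.triangulatePoints(P[0],P[1],np.array(a,float).reshape(2,1),np.array(b,float).reshape(2,1)).ravel();return X[:3]/X[3]
E
python3 - <<'E'
from h import *
np.set_printoptions(precision=4,suppress=True)
tz=lambda p:(p[0]/4+100-.4,p[1]/4+190-.4)
th=lambda p:(p[0]/4+340-.4,p[1]/4+225-.4)
sz=lambda p:(p[0]/4+210-.4,p[1]/4+140-.4)
print("driver corners",[bp("top",*tz(p),.045) for p in[(528,88),(670,18),(775,225),(633,298)]])
print("corn side",[bp("side",*sz(p),.045) for p in[(348,230),(463,290),(308,398),(190,335)]])
print("rocker raised edge",bp("top",*tz((624,93)),.074),bp("side",*sz((367,247)),.074),"low",bp("top",*tz((677,204)),.055))
print("rec corners",[bp("top",*tz(p),.040) for p in[(64,155),(348,113),(375,290),(80,332)]])
print("square",bp("top",*tz((136,229)),.056),bp("side",*sz((122,66)),.056))
print("bar",bp("top",*tz((282,207)),.056),bp("side",*sz((174,126)),.056))
print("round",bp("top",*th((202,123)),.052), bp("side",316.5,320,.052))
E
```

```text
driver corners [array([0.5921, 0.09  , 0.045 ]), array([0.6312, 0.0114, 0.045 ]), array([ 0.5152, -0.0456,  0.045 ]), array([0.4761, 0.0318, 0.045 ])]
corn side [array([0.5927, 0.0859, 0.045 ]), array([0.632 , 0.0097, 0.045 ]), array([ 0.521 , -0.0422,  0.045 ]), array([0.4788, 0.0291, 0.045 ])]
rocker raised edge [0.5837 0.0356 0.074 ] [0.583 0.031 0.074] low [0.5259 0.0077 0.055 ]
rec corners [array([0.557 , 0.3455, 0.04  ]), array([0.5795, 0.1899, 0.04  ]), array([0.4817, 0.1724, 0.04  ]), array([0.4601, 0.3314, 0.04  ])]
square [0.5142 0.2988 0.056 ] [0.5145 0.2972 0.056 ]
bar [0.5255 0.2208 0.056 ] [0.5258 0.2146 0.056 ]
round [ 0.4925 -0.2544  0.052 ] [ 0.4961 -0.2563  0.052 ]
```

Call:
jog_arm([
  [0,0,0.035,20,25,0,0],
  [0,0,0.035,35,45,-2,0],
  [0,0,0.035,35,45,-3,0],
  [0,0,0.035,35,45,-5,0],
  [0,0,0.035,35,45,-5,0],
  [0,0,0.035,35,45,-5,0],
  [0,0,0,35,45,-5,0],
  [0,0,0,35,45,-5,0],
  [0,0,0,35,45,-5,0],
  [0,0,0,35,45,-5,0],
  [0,0,0,35,45,-5,0],
  [0,0,0,35,45,-5,0],
])

```text
time: 2.7
tool_pos: [0.5419, -0.0112, 0.2528]
ee_rot: [-3.141, -0.001, -1.111]
wrist_force: [-0.7, -0.8, 0.1]
width: 0.0009
```

Call:
jog_arm([
  [0,0,0,20,25,0,0],
  [0,0,0,14,20,0,0],
  [0,0,0,0,0,-35,0],
  [0,0,0,0,0,-30,0],
  [0,0,0,0,0,0,0],
  [0,0,0,0,0,0,0],
])

```text
time: 3.45
tool_pos: [0.5755, 0.0317, 0.1891]
ee_rot: [-3.14, -0.001, -1.112]
wrist_force: [0.7, 0.0, 0.6]
width: 0.0005
```

Run:
```python
from h import *
for n in("top","side"):
    im=snapshot(n)[:,:,::-1]; cv2.imwrite(f"pics/{n}1.png",im)
    u,v=map(int,pr(n,[.5755,.032,.072]));print(u,v)
    cv2.imwrite(f"pics/{n}1z.png",cv2.resize(im[v-60:v+60,u-70:u+70],None,fx=5,fy=5,interpolation=cv2.INTER_CUBIC))
o=get_obs();print(o["tool_pos"],o["wrist_force"])
```

```text
257 216
298 202
[0.57586329 0.03179586 0.18993581] [ 0.87886032 -0.16256405  1.12652929]
```

View pics/side1z.png

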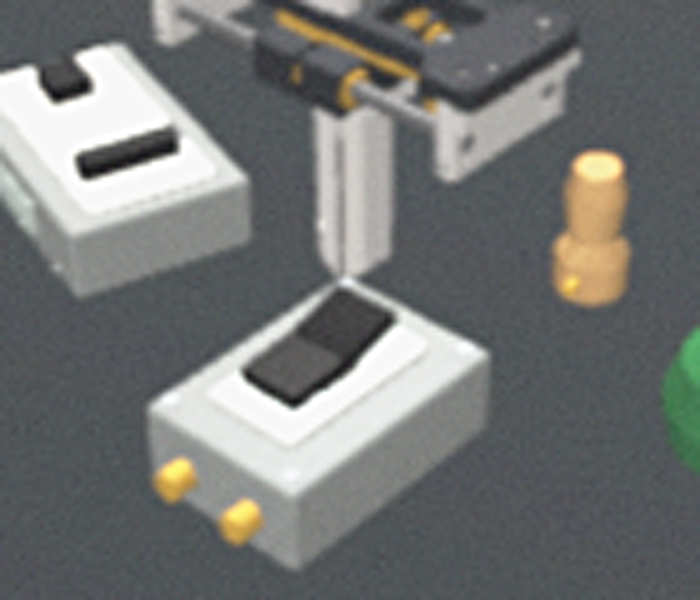

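View pics/top1z.png

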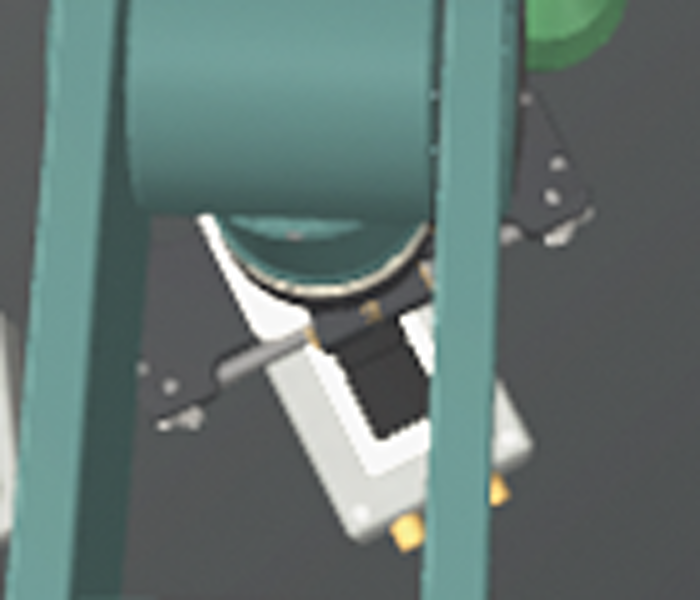

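Call:
jog_arm([
  [0,0,0,0,0,-12,0],
  [0,0,0,0,0,-4,0],
  [0,0,0,0,0,-4,0],
  [0,0,0,0,0,-3,0],
  [0,0,0,0,0,-2,0],
  [0,0,0,0,0,-2,0],
  [0,0,0,0,0,0,0],
])

```text
time: 4.42
tool_pos: [0.5757, 0.0323, 0.1615]
ee_rot: [-3.139, -0.001, -1.111]
wrist_force: [2.6, 2.4, 4.9]
width: 0.0003
```

Contact, rocker turning. Go on in small steps.

Call:
jog_arm([
  [0,0,0,0,0,-2,0],
  [0,0,0,0,0,-1,0],
  [0,0,0,0,0,0,0],
])

```text
time: 4.8
tool_pos: [0.5759, 0.0323, 0.1609]
ee_rot: [-3.138, -0.001, -1.111]
wrist_force: [0.1, 2.5, 12.9]
width: 0.0007
```

Call:
jog_arm([
  [0,0,0,0,0,-2,0],
  [0,0,0,0,0,-1,0],
  [0,0,0,0,0,0,0],
])

```text
time: 5.18
tool_pos: [0.5759, 0.0324, 0.1606]
ee_rot: [-3.137, -0.002, -1.111]
wrist_force: [-4.7, 2.6, 21.9]
width: 0.0006
```

Call:
jog_arm([
  [0,0,0,0,0,20,0],
  [0,0,0,0,0,45,0],
  [0,0,-0.06,-12,53,0,0],
  [0,0,-0.06,-12,53,0,0],
  [0,0,-0.06,-12,53,0,0],
  [0,0,-0.06,-13,53,0,0],
  [0,0,-0.06,-12,53,0,0],
  [0,0,0,0,0,-30,0],
  [0,0,0,0,0,0,0],
  [0,0,0,0,0,0,0],
])

```text
time: 6.42
tool_pos: [0.5139, 0.2961, 0.1894]
ee_rot: [3.14, -0.001, -1.412]
wrist_force: [-0.1, 0.2, 0.7]
width: 0.0005
```

Run:
```python
from h import *
for n,p in(("top",[.5142,.298,.056]),("side",[.53,.15,.056])):
    im=snapshot(n)[:,:,::-1]
    u,v=map(int,pr(n,p));print(u,v,pr(n,[.5142,.298,.056]))
    cv2.imwrite(f"pics/{n}2z.png",cv2.resize(im[v-60:v+60,u-70:u+70],None,fx=5,fy=5,interpolation=cv2.INTER_CUBIC))
o=get_obs();print(o["tool_pos"],o["ee_rot"],o["wrist_force"])
```

```text
133 246 [133.97828636 246.8296128 ]
262 184 [239.9144776  155.97407164]
[0.51461528 0.29627782 0.19069179] [-3.14045284e+00 -2.03377896e-04 -1.41244132e+00] [0.95040788 0.62406088 0.10816397]
```

View pics/side2z.png

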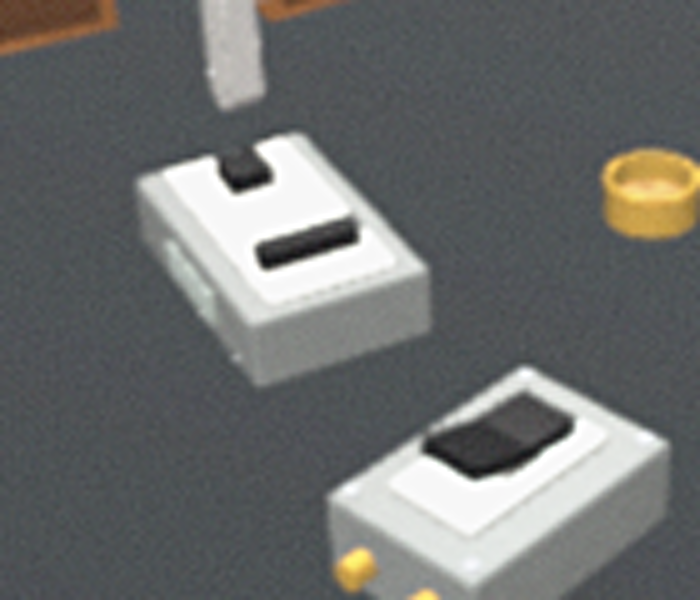

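View pics/top2z.png

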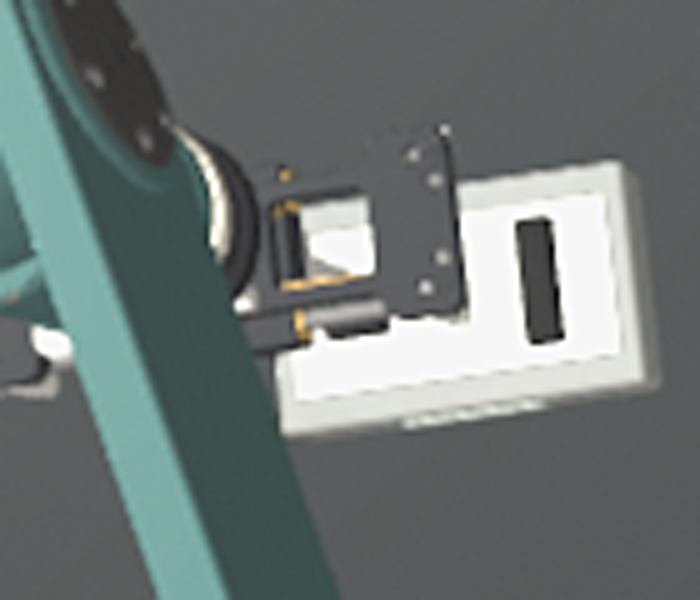

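The rocker is flipped: in the side view its far end is down and its near end is up. The fingertips are above the square key.

Call:
jog_arm([
  [0,0,0,0,1,-15,0],
  [0,0,0,0,0,-15,0],
  [0,0,0,0,0,-6,0],
  [0,0,0,0,0,-3,0],
  [0,0,0,0,0,-2,0],
  [0,0,0,0,0,-2,0],
  [0,0,0,0,0,0,0],
])

```text
time: 7.4
tool_pos: [0.5141, 0.2981, 0.1475]
ee_rot: [-3.141, 0.0, -1.411]
wrist_force: [-2.2, -0.7, 4.6]
width: 0.0004
```

Call:
jog_arm([
  [0,0,0,0,0,-2,0],
  [0,0,0,0,0,-2,0],
  [0,0,0,0,0,0,0],
])

```text
time: 7.78
tool_pos: [0.5141, 0.2982, 0.1473]
ee_rot: [-3.14, 0.0, -1.411]
wrist_force: [-7.6, -4.0, 18.7]
width: 0.0003
```

Call:
jog_arm([
  [0,0,0,0,0,25,0],
  [0,0,0,0,0,50,0],
  [0,0,0,-2,-50,0,0],
  [0,0,0,-2,-50,0,0],
  [0,0,0,-2,-50,0,0],
  [0,0,0,-2,-50,0,0],
  [0,0,0,-2,-50,0,0],
  [0,0,0,-2,-50,0,0],
  [0,0,0,-2,-50,0,0],
  [0,0,0,-2,-50,0,0],
  [0,0,0,-2,-50,0,0],
  [0,0,0,-2,-50,0,0],
])

```text
time: 9.28
tool_pos: [0.4943, -0.2037, 0.2176]
ee_rot: [-3.14, -0.001, -1.411]
wrist_force: [0.4, -0.2, 0.3]
width: 0.0007
```

Call:
jog_arm([
  [0,0,0,0,-35,0,0],
  [0,0,0,0,-18,-15,0],
  [0,0,0,0,0,-20,0],
  [0,0,0,0,0,0,0],
  [0,0,0,0,0,0,0],
])

```text
time: 9.9
tool_pos: [0.4943, -0.2543, 0.1826]
ee_rot: [-3.141, 0.0, -1.41]
wrist_force: [-0.3, -0.2, 0.9]
width: 0.0006
```

Run:
```python
from h import *
for n,p in(("top",[.53,.2,.056]),("side",[.53,.15,.056]),("side",[.494,-.255,.07]),("top",[.494,-.255,.07])):
    im=snapshot(n)[:,:,::-1]
    u,v=map(int,pr(n,p));print(u,v)
    cv2.imwrite(f"pics/{n}3{int(p[1]<0)}.png",cv2.resize(im[v-60:v+60,u-70:u+70],None,fx=5,fy=5,interpolation=cv2.INTER_CUBIC))
o=get_obs();print(o["tool_pos"],o["ee_rot"],o["wrist_force"])
```

```text
179 239
262 184
315 312
392 253
[ 0.49444747 -0.25476642  0.18369231] [-3.14011604e+00 -1.35246230e-03 -1.41031768e+00] [-0.32694279 -0.50717648  0.03099391]
```

View pics/side30.png

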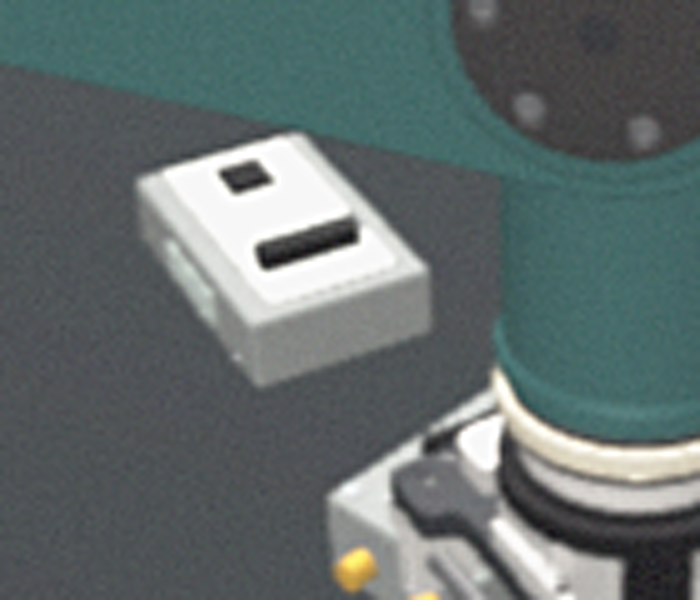

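View pics/side31.png

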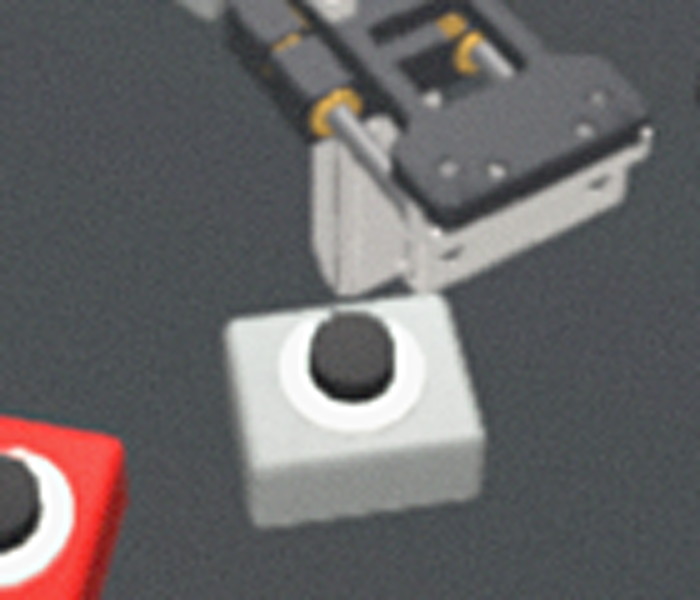

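View pics/top31.png

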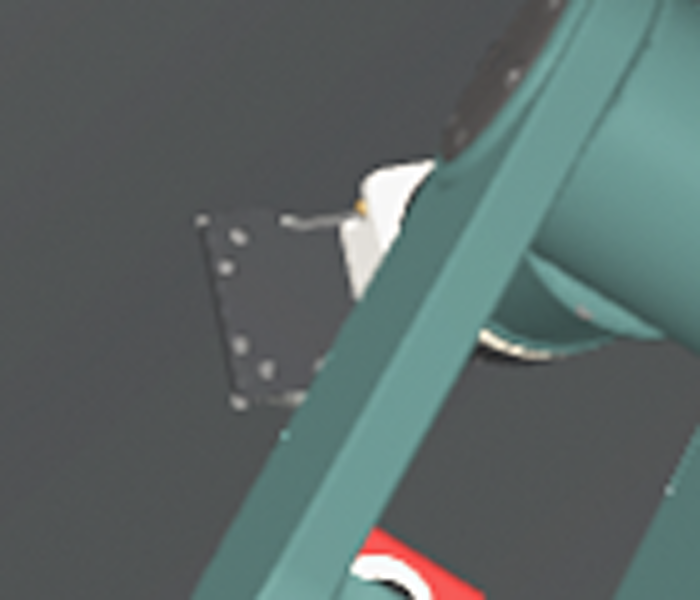

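Square key is down (flush height in side view, bar still proud). Fingertips are centred over the grey hand box's button.

Call:
jog_arm([
  [0,0,0,0,0,-15,0],
  [0,0,0,0,0,-15,0],
  [0,0,0,0,0,-4,0],
  [0,0,0,0,0,-3,0],
  [0,0,0,0,0,-2,0],
  [0,0,0,0,0,-2,0],
  [0,0,0,0,0,0,0],
])

```text
time: 10.98
tool_pos: [0.4937, -0.2547, 0.1434]
ee_rot: [3.141, 0.0, -1.411]
wrist_force: [-5.9, 3.5, 10.1]
width: 0.0007
```

Call:
jog_arm([
  [0,0,0,0,0,-1,0],
  [0,0,0,0,0,-1,0],
  [0,0,0,0,0,0,0],
])

```text
time: 11.35
tool_pos: [0.4937, -0.2547, 0.1433]
ee_rot: [3.141, -0.0, -1.411]
wrist_force: [-8.0, 5.3, 17.7]
width: 0.0001
```

Bottomed out. Straight up and then back to clear the view.

Call:
jog_arm([
  [0,0,0,0,0,10,0],
  [0,0,0,0,0,40,0],
  [0,0,0,0,0,50,0],
  [0,0,0,0,0,50,0],
  [0,0,0,-50,-30,10,0],
  [0,0,0,-50,-30,0,0],
  [0,0,0,-50,-30,0,0],
  [0,0,0,-50,-40,0,0],
  [0,0,0,-50,-40,0,0],
  [0,0,0,-40,-40,0,0],
  [0,0,0,0,0,0,0],
  [0,0,0,0,0,0,0],
])

```text
time: 12.85
tool_pos: [0.2066, -0.4631, 0.2995]
ee_rot: [-3.141, -0.0, -1.411]
wrist_force: [0.3, 0.3, -0.2]
width: 0.0005
```

Run:
```python
from h import *
for n in("top","side"):
    im=snapshot(n)[:,:,::-1]; cv2.imwrite(f"pics/{n}4.png",im)
    old=cv2.imread(f"pics/{n}0.png"); d=cv2.absdiff(im,old).max(2)
    cv2.imwrite(f"pics/{n}4d.png",np.hstack([im[:, :],cv2.cvtColor((d>40).astype(np.uint8)*255,cv2.COLOR_GRAY2BGR)])[:, :][::1,::1] if 0 else cv2.cvtColor((d>40).astype(np.uint8)*255,cv2.COLOR_GRAY2BGR))
s=cv2.imread("pics/side4.png")
cv2.imwrite("pics/s4z.png",cv2.resize(s[140:370,200:400],None,fx=2.6,fy=2.6,interpolation=cv2.INTER_CUBIC))
print(get_obs()["wrist_force"])
```

```text
[ 0.08652418 -0.56633047  0.39421041]
```

View pics/s4z.png

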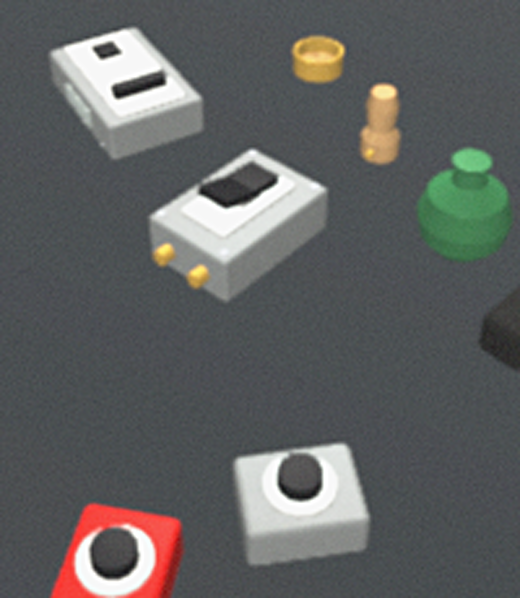

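View pics/top4.png

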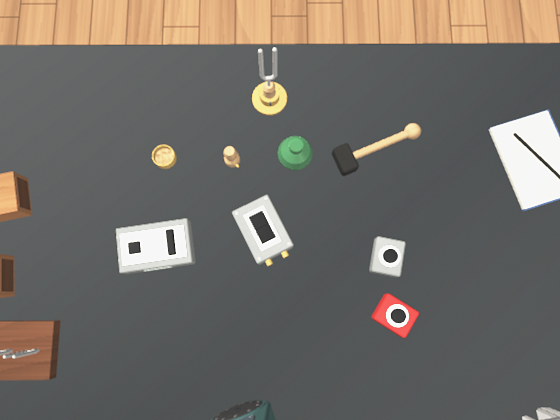

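View pics/side4d.png

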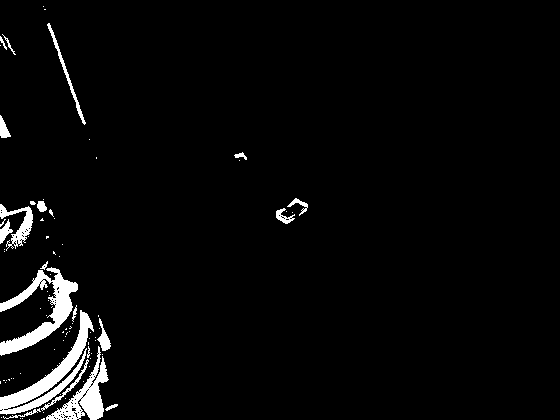

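Compared with the start, only the rocker (side pixel 292,211) and the square key (240,156) have changed. Everything else is where it was, the round button and bar are up, and the arm is clear.

```bash
python3 -c "
from bench import *
print(close_job())"
```

```text
the job is handed in; nothing more can be done
None
```

I pressed all three controls in order with the closed fingertips, then backed the arm away and handed the job in at about 13 s of the 48 s. The job gives no verdict.

| Control | How far it went | Peak wrist force (vertical) |
|---|---|---|
| Rocker | Hard stop, fingertips at about 64 mm; flipped in the side picture | 22 N |
| Square key | Hard stop at about 50 mm, which is its full 6 mm of travel; it stayed down | 19 N |
| Round button on the grey hand box | Hard stop at about 46 mm, which is its full 6 mm; it sprang back | 18 N |

- **Picture check:** comparing the last side picture with the first, only the rocker and the square key had changed, apart from the arm itself. The bar key and the round button are up.
- **Untouched things:** the hand box and the stem, bulb, cap and mallet show no shift. I left the red look-alike alone.
- **Contact at the end:** the wrist force was under 1 N with the arm clear of everything.
- **Disagreements:** the two cameras differed by 2 to 6 mm on some points, and I aimed between their readings. The networks gave some wrong low-confidence hits, and "round_top" marked the square key with 0.73 confidence; I sorted these out by eye. No check failed.

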